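Check the coating of a baking tray

ROBOT

A 6-joint arm with a two-finger parallel gripper is mounted at the origin on the work surface. World frame = base frame: x ahead of the robot, y to its left, z up, the work surface at z = 0. Lengths are in mm, angles in rad, forces in N, time in s.
With the tool pointing down it reaches from about 300 to 775 mm from the base axis. Payload 14.6 kg.
Tool frame: the origin (TCP) lies on the centre line of the jaws, within the pads' length; the fingertips stand ahead of it and the grasp point (between the pads) is the TCP (manip.tip_reach is the z of the fingertips in the tool frame, in mm); z points along the fingers, y is the direction in which the jaws open and shut (so a half turn about z gives the same grasp; the last joint's range is limited). The gripper opens to 94 mm and grips with 3 to 60 N. Pads are 16 mm wide; open, the fingers measure 119 mm over their backs; the gripper's body (75 mm by 177 mm) begins 78 mm behind the grasp point.
Start: joints at [-1.321, 0.3, 1.521, -0, 1.321, -0.067], TCP at [171.333, -522.623, 224.446] pointing down, gripper open.
Joint ranges: [-3.03, 3.03], [-0.79, 2.21], [0.23, 2.52], [-1.04, 4.18], [0, 3.07], [-2.55, 2.55]. Speed limits (rad/s): [2.22, 2.22, 2.57, 3.14, 3.14, 3.14].

INTERFACE

Orientations are given as [roll, pitch, yaw] about the fixed x, y, z axes, in that order (R = Rz(yaw) Ry(pitch) Rx(roll)).
In Python, from cell import manip, camera, search_frame, masks_of, tip_of gives the robot as it stands.
- The arm moves only by the tool send_rows, never from a script. Its argument "plan" is a list of rows, each an object with "travel": the shift along the tool's x, y, z in mm, a list of three; "delta_rot": the turn, a rotation vector about the tool's x, y, z in degrees, a list of three; "fingers": the gripper's target within -1 to 1 (shut at 1, half-way at 0, fully open at -1). In form: [{"travel": [dx, dy, dz], "delta_rot": [wx, wy, wz], "fingers": fingers}, ...]. A call has 1 to 20 rows; each row shifts and turns the commanded pose from where the row before left it, along the tool's axes as they then stand; what a row does not reach is not made up. A row lasts 1/8 s, in which the tool goes at most 62.5 mm and 10.7 degrees, less where a joint would pass 70% of its speed; a pose out of reach is approached as far as the arm can. A call is refused whole if a number of a shift passes 62.5 or a number of a turn 10.7, either way. A call with a gripper value outside its range is refused whole. The fingers move at their own pace and stop on an object; "grip_force" is the grip in N (left out, the last holds). Time passes only in rows, so rows that do not move let the fingers close. It gives the time, the measured TCP pose, the force and the opening at its end, in the units of the state.
- manip.read_state(): the state, without advancing time (a new reading comes with each control period).
- camera(name): name is "scene" or "top"; returns a dict with "color" (420x560x3 uint8, red, green, blue), "z_map" (420x560 float32, mm along the optical axis (not along the pixel's ray), 0 where there is no reading), "fov_y" (degrees; the focal length in pixels is half the picture's height over the tangent of half this angle, whatever the lens; pixels are square), "cx", "cy" (the principal point, pixels), "k1" (the pictures are not rectified: a ray, as slopes to the right and down, at radius r is drawn at 1 + k1 r^2 times it, then the intrinsics apply), "world_from_camera" (4x4, takes a point from camera to world coordinates). Camera axes: x right, y up, looking along -z (the intrinsics and any distortion apply to the point x, -y, -z); pixel columns grow to the right and rows downward; lengths in mm; the calibration is good to about 2 mm. A picture is of the moment at which its call begins.
- manip.sign_off(): hands the job in, once; it reports no verdict.
Trained networks look in the newest picture that a camera, given by its name, has taken for a name from the list of things; names that differ only in an ending like _2 or _b are one class to them, and where a whole thing is asked for, a point or a joint stands for the part that bears it (a point fixed in the world has none). Each returns a list of dicts, best first, with "confidence" (0 to 1); they miss things now and then, are a little off and sometimes report something else, mostly with a low value. They report only what shows in the picture. A call takes as long as a camera call.
- search_frame(name, camera): "at" ([x, y, z] in mm, in the coordinates of the camera as it stood for that picture, good to about 4 mm: the middle of the surface that is visible of it).
- masks_of(name, camera): "region" (420x560 bool, what is visible of it).
- tip_of(name, camera): "at" ([x, y, z] in mm, in the coordinates of the camera as it stood for that picture, good to about 4 mm: a listed point, or the origin of a listed thing).
The state is a dict: "clock": time; "joints": joint angles; "qd": joint speeds; "effort": joint torques, N m; "eef_pos": TCP position; "eef_rot": TCP orientation; "wrist_force": force on the tool from outside, world axes, zero at the start; "moment": the same for the moment, N m; "finger_gap": finger opening in mm.
Only numpy, scipy, OpenCV 4.12 (cv2) and the standard library are available. Lean on these libraries where they do the work, as an engineer would, in place of code of your own. Each camera call takes 0.05 s, during which the arm holds its last target. There are 200 camera calls.

TASK

Zero the coating gauge by turning the orange key on the grey display box clockwise to its stop and letting it go, so that it springs back. Then take the blue pen gauge out of its white holder and press its brass tip gently on the spot inside the red ring on the sloping dark baking tray, with the pen square to the tray's face and its sprung tip pushed about half-way in, not hard against its end. Finish while still holding it steady there, and do not disturb the other things on the bench.

Things in the scene. Friction and masses are not known exactly. Their poses are not given: they have to be found in the camera images.
- readout: grey display box fixed to the bench, 110 x 110 mm, 50 mm high; origin under its centre. The orange key sits on its top, 16 mm from the centre towards the box's +x; a dark window lies on its -x side. Box and holder may change places
- key_grip (a point): centre of the orange key's wing, on its upright turning axis, 26 mm above the box's top (76 mm above the bench). The wing is 36 mm long (this point's x axis), 14 mm thick (its y axis) and reaches from 7 to 42 mm above the box, over a black disc 44 mm across; the axes turn with the key
- key (a joint): turn of the key in rad: 0 at rest, grows clockwise seen from above, stop at 1.0; a spring (about 0.1 N m at the stop) brings it back to 0 when let go
- holder: white holder block fixed to the bench, 70 x 70 mm, 75 mm high (on a 90 mm foot plate), with an upright 25 mm hole in the middle of its top in which the pen gauge stands; origin under its centre
- gauge: the pen gauge, loose, about 0.125 kg, 154 mm from tip to top; origin at its free tip end when the tip is out, its z axis runs from tip to top. From the tip: brass tip 10 mm thick with a round end, 0 to 18 mm; steel barrel 22 mm thick, 18 to 60 mm; black collar 36 mm across, 60 to 66 mm, which rests on the holder's top; square blue grip 26 x 26 mm, 66 to 150 mm; small cap on top. It must rise at least 60 mm to leave the holder
- gauge_grip (a point): centre of the gauge's blue square grip, 108 mm from the tip end along the gauge; the flat sides of the grip face along this point's x and y axes, z runs from tip to top
- gauge_tip (a point): the very end of the brass tip; moves with the tip when it is pushed in
- plunger (a joint): how far the brass tip is pushed into the gauge (m): 0 fully out, 0.012 hard in; its spring gives about 0.9 N at the start, 2.7 N half-way and 4.5 N fully in
- tray: dark coated baking tray, 240 x 200 mm, clipped on a low sloping stand on the bench (fixed); its rim stands 8 mm above its face. Origin at the tray's centre, 3 mm below its face; its z axis is square to the face, its x axis runs up the slope. The face slopes by 0.26 rad (15 degrees) and rises away from the robot side
- spot (a point): centre of the marked spot on the tray's face: a small red dot in a red ring of 22 mm inside diameter, 34 mm outside; z axis square to the face, pointing out of it. The two white rings are other spots, not to be used
- cutter: bystander: round steel pastry cutter, 66 mm across, 40 mm high; origin under its centre
- scraper: bystander: bench scraper lying flat, about 115 x 100 mm, 20 mm high, wooden grip towards its -x; origin under its centre
- ruler: bystander: aluminium ruler lying flat, 300 mm along its y, 30 mm wide, 4 mm thick; origin under its centre
- brush: bystander: pastry brush lying on the bench; origin under it
- jar: bystander: amber glass jar, 68 mm across, 110 mm high; origin under its centre
- mug: bystander: white mug, 80 mm across, 90 mm high, handle to its +y; origin under its centre
- shaker: bystander: aluminium shaker, 60 mm across, 130 mm high; origin under its centre

How it is judged:
By the outcome, as a careful person would: the job done as asked, in the order asked, and still so for the second after the job is handed in, while the arm keeps its last pose, push and grip.
It also fails if it takes over 61 s, if anything falls off the work surface, if the arm or the gripper's body presses on something with over 40 N, if the wrist force passes 120 N, or if a joint passes its speed limit or range.

## Working session

There is one attempt and no reset: what is moved stays moved. The work goes in short steps, Python scripts to look and compute and a tool call to move; the robot and the scene stay as the last step left them, time stands still between calls to the robot, and variables do not carry over. Pictures are saved under pics/ and viewed, about 8 in all and at most 12, crops included, and the job is handed in when it is done.

Besides the shell and the picture viewer there is one more tool, called after "Call:" as name(argument=value, ...) on one line, values as JSON. send_rows: Moves the arm, as the interface text tells. Its arguments: {"type":"object","properties":{"plan":{"type":"array"},"grip_force":{"type":"number"}},"required":["plan"]}

```bash
ls; mkdir -p pics; cat > h.py <<'E'
import numpy as np, cv2
from cell import manip, camera, search_frame, masks_of, tip_of
from scipy.spatial.transform import Rotation as R
def intr(c):
    h,w=c["z_map"].shape; f=h/2/np.tan(np.radians(c["fov_y"])/2); return f,c["cx"],c["cy"],c["k1"]
def pix2w(c,u,v,z=None):
    f,cx,cy,k=intr(c); u=np.asarray(u,float);v=np.asarray(v,float)
    xd=(u-cx)/f; yd=(v-cy)/f; x,y=xd.copy(),yd.copy()
    for _ in range(15):
        s=1+k*(x*x+y*y); x=xd/s;y=yd/s
    if z is None: z=c["z_map"][v.astype(int),u.astype(int)]
    p=np.stack([x*z,-y*z,-z*np.ones_like(x)],-1)
    return tow(c,p)
def tow(c,p):
    M=np.asarray(c["world_from_camera"]); return np.asarray(p)@M[:3,:3].T+M[:3,3]
def w2pix(c,p):
    M=np.asarray(c["world_from_camera"]); q=(np.asarray(p)-M[:3,3])@M[:3,:3]
    x=q[...,0]/-q[...,2]; y=q[...,1]/q[...,2]; f,cx,cy,k=intr(c); s=1+k*(x*x+y*y)
    return np.stack([cx+f*x*s,cy+f*y*s],-1)
def save(c,n,box=None,sc=1):
    im=c["color"][...,::-1]
    if box: im=im[box[1]:box[3],box[0]:box[2]]
    cv2.imwrite(f"pics/{n}.png",cv2.resize(im,None,fx=sc,fy=sc,interpolation=cv2.INTER_CUBIC))
E
python3 - <<'E'
from h import *
np.set_printoptions(precision=1,suppress=True)
s=manip.read_state(); print(s, manip.tip_reach)
for n in ["scene","top"]:
    c=camera(n); save(c,n+"0"); print(n,np.array(c["world_from_camera"])[:3,3],c["fov_y"],c["k1"])
    for t in ["key_grip","readout","holder","gauge_grip","gauge","gauge_tip","spot","tray","cutter","scraper","ruler","brush","jar","mug","shaker"]:
        r=tip_of(t,n)
        print(t,[(tow(c,d["at"]),round(d["confidence"],2)) for d in r[:2]])
E
```

```text
pics
{'clock': 0.0, 'joints': array([-1.3,  0.3,  1.5,  0. ,  1.3, -0.1]), 'qd': array([-0., -0., -0.,  0., -0.,  0.]), 'effort': array([ -0. , -53.2, -35.3,   0.1,   0. ,  -0. ]), 'eef_pos': array([ 171.3, -522.4,  223.9]), 'eef_rot': array([-3.1, -0. ,  0.3]), 'wrist_force': array([-0.5, -0. , -0.1]), 'moment': array([0., 0., 0.]), 'finger_gap': 94.15112194075787} 19.0
scene [1217.5 -556.6  985.9] 53.54366352295397 -0.027961204563680366
key_grip [(array([ 682.5, -288.8,    2.2]), 0.74), (array([ 498.4, -321.6,   78.2]), 0.55)]
readout [(array([ 477.7, -321. ,    2. ]), 0.62)]
holder [(array([463.5, 326. ,  -0.6]), 0.82)]
gauge_grip [(array([463.8, 322.4, 126.4]), 0.65)]
gauge [(array([464.8, 326.1,  15. ]), 0.69)]
gauge_tip [(array([620.7,   7.6,  50.4]), 0.17)]
spot [(array([620.3,  10. ,  48.9]), 0.58)]
tray [(array([635.7, -26.5,  51. ]), 0.83)]
cutter [(array([372.2,  87.5,   2.7]), 0.89), (array([698.1, 361.7,   0.7]), 0.28)]
scraper [(array([384.8, -69.7,   4.1]), 0.69)]
ruler [(array([ 621.9, -428.3,    3.6]), 0.94)]
brush [(array([701.5, 361.7,  -0.9]), 0.73)]
jar [(array([
[... 395 characters left out ...]
320.7,  -3.9]), 0.58), (array([464.2, 318.6,  15.2]), 0.31)]
gauge_grip [(array([461.4, 325. , 123.3]), 0.66)]
gauge [(array([464. , 325.8,  18.1]), 0.46)]
gauge_tip [(array([389.4, -73.2,  -3.7]), 0.19), (array([463.4, 320.5,  16.7]), 0.16)]
spot []
tray [(array([637. , -31.7,  50. ]), 0.92)]
cutter [(array([374.2,  85.2,   3. ]), 0.66)]
scraper [(array([385.4, -71.6,  -3.1]), 0.96), (array([701.1, 360.4,  -1.5]), 0.52)]
ruler [(array([ 623.5, -432.2,    0. ]), 0.8)]
brush []
jar [(array([ 684.2, -293.3,   -0.7]), 0.9), (array([ 621.4, -429.2,    0.3]), 0.55)]
mug [(array([660.4, 481.4,  -2.5]), 0.85)]
shaker [(array([ 496.7, -324.1,   74.9]), 0.56), (array([ 526.2, -506.7,    1.1]), 0.55)]
```

View pics/scene0.png

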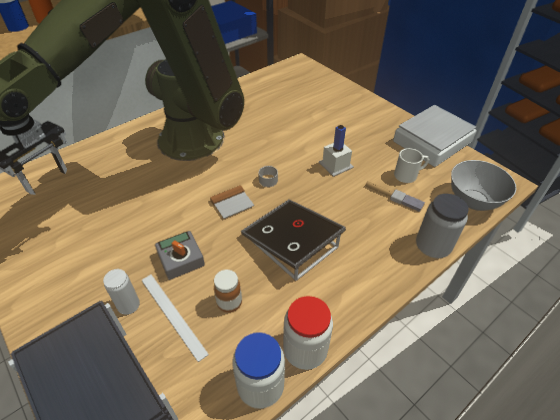

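View pics/top0.png

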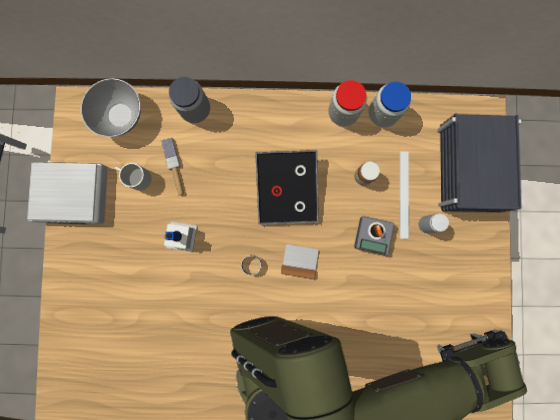

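The scene view shows the grey box with its key at about (180,250), the pen in the holder at (338,145) and the red ring at (298,223). The top view shows the key at (377,231), the pen at (175,237) and the ring at (277,191). Next I'll measure these accurately.

```bash
python3 - <<'E'
from h import *
np.set_printoptions(precision=2,suppress=True)
def comp(m,near,c):
    v,u=np.nonzero(m&(c["z_map"]>0)); P=pix2w(c,u,v); k=np.linalg.norm(P[:,:2]-near,axis=1)<70
    return u[k],v[k],P[k]
for n in ["top","scene"]:
    c=camera(n); hsv=cv2.cvtColor(c["color"],cv2.COLOR_RGB2HSV); H,S,V=[hsv[...,i].astype(int) for i in range(3)]
    u,v,P=comp((H>4)&(H<22)&(S>180)&(V>90),[495,-323],c)
    k=P[:,2]>58; u,v,P=u[k],v[k],P[k]
    t=P[P[:,2]>86]
    print(n,"key",len(P),P[:,2].max(),"top",len(t),t.mean(0))
    if len(t)>5:
        r=cv2.minAreaRect(t[:,:2].astype(np.float32)); print(r)
    m=masks_of("readout",n)
    if m:
        vv,uu=np.nonzero(m[0]["region"]); Q=pix2w(c,uu,vv); Q=Q[(abs(Q[:,2]-50)<5)]; print("readout top",len(Q),cv2.minAreaRect(Q[:,:2].astype(np.float32)))
    u,v,P=comp((H>105)&(H<130)&(S>120),[463,324],c); P=P[P[:,2]>80]
    t=P[P[:,2]>152-15+0]
    print("blue",len(P),P.mean(0),P[:,2].max()); print("blue top",len(t),t.mean(0) if len(t) else 0)
    m=masks_of("holder",n)
    if m:
        vv,uu=np.nonzero(m[0]["region"]); Q=pix2w(c,uu,vv); Q=Q[(abs(Q[:,2]-75)<5)]; print("holder top",len(Q),cv2.minAreaRect(Q[:,:2].astype(np.float32)))
    u,v,P=comp(((H<6)|(H>174))&(S>150)&(V>80),[620,9],c)
    (ex,ey),ax,an=cv2.fitEllipse(np.stack([u,v],1).astype(np.float32)) 
    print("ring",len(P),P.mean(0),ax, pix2w(c,[ex],[ey],np.array([np.median(c["z_map"][v,u])])))
    m=masks_of("tray",n)
    vv,uu=np.nonzero(m[0]["region"]); Q=pix2w(c,uu,vv)
    d=np.linalg.norm(Q[:,:2]-P.mean(0)[:2],axis=1); q=Q[d<55]
    A=np.c_[q[:,:2]-P.mean(0)[:2],np.ones(len(q))]; s=np.linalg.lstsq(A,q[:,2],rcond=None)[0]; nrm=np.array([-s[0],-s[1],1]);nrm/=np.linalg.norm(nrm)
    print("plane",nrm,"z at ring",s[2],"tilt",np.arccos(nrm[2]),"azim",np.arctan2(nrm[1],nrm[0]), cv2.minAreaRect(Q[Q[:,2]>15][:,:2].astype(np.float32)))
    if n=="top":
        save(c,"key1",(350,205,405,260),6); save(c,"pen1",(155,215,205,260),6)
        a=cv2.imread("pics/key1.png");b=cv2.imread("pics/pen1.png"); b=cv2.resize(b,(b.shape[1]*a.shape[0]//b.shape[0],a.shape[0])); cv2.imwrite("pics/kp1.png",np.hstack([a,b]))
E
```

```text
top key 48 97.40028236102762 top 30 [ 493.22 -324.39   92.53]
((495.9562072753906, -324.30029296875), (29.87820053100586, 13.281633377075195), 20.403913497924805)
readout top 810 ((480.24346923828125, -321.4377136230469), (110.00582122802734, 106.27762603759766), 78.8211441040039)
blue 89 [463.5  316.77 139.59] 172.18408728255736
blue top 53 [463.48 319.33 160.08]
holder top 277 ((464.9213562011719, 325.28094482421875), (71.05128479003906, 69.07268524169922), 81.9617919921875)
ring 72 [620.61   5.74  50.13] (9.062281608581543, 9.644452095031738) [[620.92   6.49  50.39]]
plane [-0. -0.  1.] z at ring 0.0 tilt 0.0 azim -3.141592653589793 ((463.6309509277344, 322.9371032714844), (25.067995071411133, 28.635122299194336), 14.652019500732422)
scene key 39 96.79218042957405 top 34 [ 496.56 -325.24   91.41]
((498.6780700683594, -324.2601623535156), (33.99216842651367, 11.826115608215332), 12.36158275604248)
readout top 973 ((480.3177185058594, -321.68048095703125), (110.057373046875, 111.20904541015625), 78.72542572021484)
blue 13 [468.76 321.33 164.61] 167.3775956845151
blue top 13 [468.76 321.33 164.61]
holder top 164 ((466.8675537109375, 323.0437316894531), (72.23397064208984, 70.97941589355469), 81.97919464111328)
ring 61 [618.8    8.77  49.72] (6.49411153793335, 9.973749160766602) [[619.37   7.81  50.3 ]]
plane [-0.25 -0.01  0.97] z at ring 49.230207252653464 tilt 0.25505943430342465 azim -3.0953609982508103 ((898.939697265625, -191.8892822265625), (288.872802734375, 924.3912353515625), 58.48598861694336)
```

View pics/kp1.png

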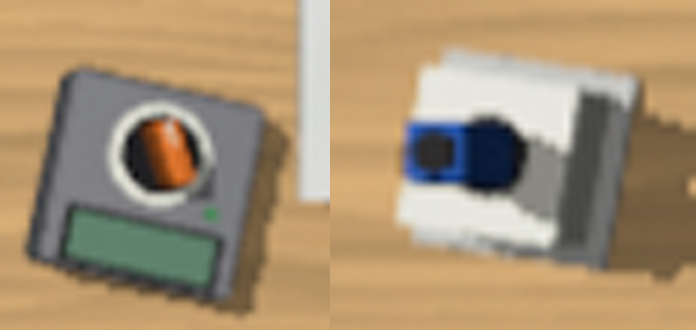

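The crops show the wing at about 24° from the world x axis, with the window at the box's lower side. The pen grip is nearly square to the picture. I'll refine the yaws with silhouette fits.

```bash
cat >> h.py <<'E'
def corners(ctr,yaw,lx,ly,z0,z1):
    o=np.array([[a*lx/2,b*ly/2,0] for a in(-1,1) for b in(-1,1)]); o=R.from_euler("z",yaw).apply(o)+[ctr[0],ctr[1],0]
    return np.vstack([o+[0,0,z0],o+[0,0,z1]])
def sil(c,P,box,k=8):
    p=w2pix(c,P)-[box[0],box[1]]; m=np.zeros(((box[3]-box[1])*k,(box[2]-box[0])*k),np.uint8)
    cv2.fillConvexPoly(m,cv2.convexHull(np.round((p+.5)*k).astype(np.int32)),255)
    return cv2.resize(m,None,fx=1/k,fy=1/k,interpolation=cv2.INTER_AREA)/255.
E
python3 - <<'E'
from h import *
from scipy.optimize import minimize
np.set_printoptions(precision=2,suppress=True)
cs={n:camera(n) for n in["top","scene"]}
def fit(name,ctr,lx,ly,z0,z1,maskf,y0s):
    for n,c in cs.items():
        p=w2pix(c,np.array([[*ctr,(z0+z1)/2]]))[0].astype(int); box=(p[0]-25,p[1]-25,p[0]+25,p[1]+25)
        hsv=cv2.cvtColor(c["color"][box[1]:box[3],box[0]:box[2]],cv2.COLOR_RGB2HSV).astype(int)
        m=maskf(*[hsv[...,i] for i in range(3)]).astype(float)
        cost=lambda q:((sil(c,corners(q[:2],q[2]/50,lx,ly,z0,z1),box)-m)**2).sum()
        best=[]
        for y in y0s:
            x0=np.array([*ctr,y*50]); S=np.vstack([x0]+[x0+d for d in np.diag([4,4,10.])])
            r=minimize(cost,x0,method="Nelder-Mead",options=dict(initial_simplex=S)); best.append((round(r.fun,2),r.x[:2],np.degrees(r.x[2]/50)))
        print(name,n,m.sum(),sorted(best,key=lambda b:b[0])[:3])
fit("key",[496,-324.5],36,14,57,92,lambda H,S,V:(H>3)&(H<22)&(S>170)&(V>60),[0,.2,.4,.6])
fit("pen",[464.5,324],26,26,81,165,lambda H,S,V:(H>105)&(H<130)&(S>120),[-.5,-.25,0,.25,.5])
c=cs["top"]; hsv=cv2.cvtColor(c["color"],cv2.COLOR_RGB2HSV)
m=((hsv[...,2]<70)).astype(np.uint8); n,l,st,_=cv2.connectedComponentsWithStats(m); k=l[191,270]; v,u=np.nonzero(l==k)
P=pix2w(c,u,v); print("tray",st[k],cv2.minAreaRect(P[:,:2].astype(np.float32)))
c=cs["scene"]; m=masks_of("tray","scene"); v,u=np.nonzero(m[0]["region"]); P=pix2w(c,u,v)
d=np.linalg.norm(P[:,:2]-[640,-28],axis=1); q=P[d<80]; A=np.c_[q[:,:2]-[620,7],np.ones(len(q))]
print(np.linalg.lstsq(A,q[:,2],rcond=None)[0])
s=manip.read_state();print(s["eef_pos"],s["eef_rot"],np.array(s["joints"]),s["clock"])
E
```

```text
key top 56.0 [(np.float64(17.04), array([ 497.08, -323.89]), np.float64(16.561585965673167)), (np.float64(17.07), array([ 496.68, -324.04]), np.float64(16.15978363831419)), (np.float64(17.08), array([ 497.16, -324.08]), np.float64(14.773526705659888))]
key scene 90.0 [(np.float64(35.96), array([ 495.84, -322.69]), np.float64(1.244243981114597)), (np.float64(36.13), array([ 495.4 , -322.87]), np.float64(2.411120339612983)), (np.float64(36.15), array([ 496.12, -323.24]), np.float64(2.236375453160457))]
pen top 91.0 [(np.float64(35.23), array([463.75, 323.54]), np.float64(0.11853727532365128)), (np.float64(35.23), array([463.51, 323.5 ]), np.float64(-1.903218252559789)), (np.float64(35.44), array([463.38, 323.1 ]), np.float64(-1.478012468968695))]
pen scene 13.0 [(np.float64(175.34), array([455.9 , 329.56]), np.float64(41.11110732111104)), (np.float64(176.03), array([459.66, 326.93]), np.float64(40.627429734338726)), (np.float64(176.74), array([462.91, 323.97]), np.float64(40.3848308339389))]
tray [ 257  152   60   71 3710] ((593.2333984375, -30.704490661621094), (300.09100341796875, 191.02537536621094), 3.3221068382263184)
[ 0.26  0.02 49.49]
[ 171.33 -522.62  224.46] [3.14 0.   0.32] [-1.32  0.3   1.52 -0.    1.32 -0.07] 2.15
```

Call:
send_rows(plan=[{"travel": [37.1, -8.7, 4], "delta_rot": [0, 0, 0], "fingers": 0}, {"travel": [37.1, -8.7, 4], "delta_rot": [0, 0, 0], "fingers": 0}, {"travel": [37.1, -8.7, 4], "delta_rot": [0, 0, 0], "fingers": 0}, {"travel": [37.1, -8.7, 4], "delta_rot": [0, 0, 0], "fingers": 0}, {"travel": [37.1, -8.7, 4], "delta_rot": [0, 0, 0], "fingers": 0}, {"travel": [37.1, -8.7, 8], "delta_rot": [0, 0, 0], "fingers": 0}, {"travel": [37.1, -8.7, 8], "delta_rot": [0, 0, 0], "fingers": 0}, {"travel": [37.1, -8.7, 8], "delta_rot": [0, 0, 0], "fingers": 0}, {"travel": [37.1, -8.7, 8], "delta_rot": [0, 0, 0], "fingers": 0}, {"travel": [37.1, -8.7, 8], "delta_rot": [0, 0, 0], "fingers": 0}, {"travel": [0, 0, 0], "delta_rot": [0, 0, 0], "fingers": 0}, {"travel": [0, 0, 0], "delta_rot": [0, 0, 0], "fingers": 0}], grip_force=15)

```text
clock: 3.65
eef_pos: [496.4, -324.7, 164.5]
eef_rot: [3.142, 0.0, 0.317]
wrist_force: [-0.2, -0.1, -0.4]
finger_gap: 46.6
```

Call:
send_rows(plan=[{"travel": [0, 0, 20], "delta_rot": [0, 0, 0], "fingers": 0}, {"travel": [0, 0, 20], "delta_rot": [0, 0, 0], "fingers": 0}, {"travel": [0, 0, 20], "delta_rot": [0, 0, 0], "fingers": 0}, {"travel": [0, 0, 14], "delta_rot": [0, 0, 0], "fingers": 0}, {"travel": [0, 0, 9.5], "delta_rot": [0, 0, 0], "fingers": 0}, {"travel": [0, 0, 0], "delta_rot": [0, 0, 0], "fingers": 0}])

```text
clock: 4.4
eef_pos: [496.5, -324.5, 80.7]
eef_rot: [-3.141, 0.0, 0.316]
wrist_force: [-0.0, -0.1, 0.1]
finger_gap: 46.9
```

```bash
python3 - <<'E'
from h import *
c=camera("scene"); save(c,"s2",(130,195,230,295),6); print(manip.read_state()["moment"])
E
```

```text
[ 0.0511355  -0.03938148 -0.04659639]
```

View pics/s2.png

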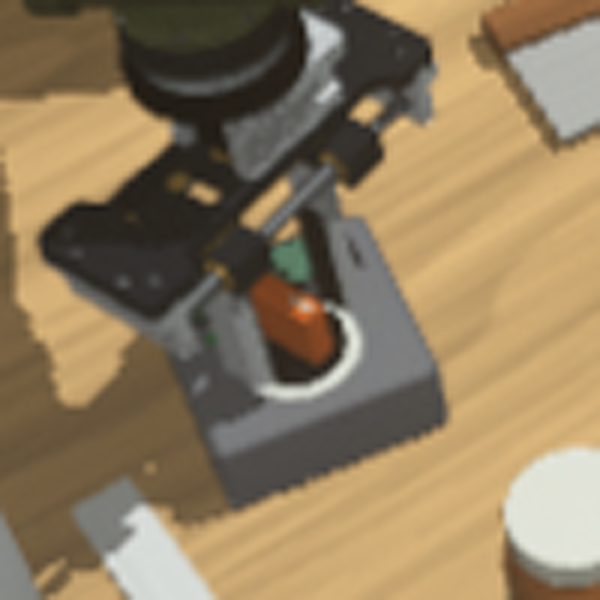

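The fingers straddle the orange wing at about (295,315) in the crop and lie nearly parallel to it. Closing now.

Call:
send_rows(plan=[{"travel": [0, 0, 0], "delta_rot": [0, 0, 0], "fingers": 1}, {"travel": [0, 0, 0], "delta_rot": [0, 0, 0], "fingers": 1}, {"travel": [0, 0, 0], "delta_rot": [0, 0, 0], "fingers": 1}, {"travel": [0, 0, 0], "delta_rot": [0, 0, 0], "fingers": 1}, {"travel": [0, 0, 0], "delta_rot": [0, 0, 0], "fingers": 1}, {"travel": [0, 0, 0], "delta_rot": [0, 0, 0], "fingers": 1}])

```text
clock: 5.2
eef_pos: [496.5, -323.4, 81.1]
eef_rot: [-3.139, 0.0, 0.317]
wrist_force: [-3.0, 7.6, 5.5]
finger_gap: 13.7
```

```bash
python3 -c "
from h import *
s=manip.read_state();print(s['moment'],s['wrist_force'],s['finger_gap'],s['clock'])"
```

```text
[ 1.43448306  0.67601527 -0.08821269] [-2.96872301  7.63885723  5.51459168] 13.732058625832174 5.2
```

Call:
send_rows(plan=[{"travel": [0, -1.5, 0], "delta_rot": [0, 0, 0], "fingers": 1}, {"travel": [0, 0, 0], "delta_rot": [0, 0, 0], "fingers": 1}])

```text
clock: 5.45
eef_pos: [496.5, -323.2, 81.1]
eef_rot: [3.141, -0.0, 0.317]
wrist_force: [0.1, -2.0, 0.4]
finger_gap: 14.0
```

```bash
python3 -c "
from h import *
s=manip.read_state();print(s['moment'],s['wrist_force'],s['eef_pos'])"
```

```text
[-0.43079899 -0.20970928 -0.16423216] [ 0.13657509 -1.96061547  0.43848624] [ 496.45773496 -323.22115665   81.14418379]
```

Centred. Now turn 56° clockwise (positive about tool z), then check.

Call:
send_rows(plan=[{"travel": [0, 0, 0], "delta_rot": [0, 0, 7], "fingers": 1}, {"travel": [0, 0, 0], "delta_rot": [0, 0, 7], "fingers": 1}, {"travel": [0, 0, 0], "delta_rot": [0, 0, 7], "fingers": 1}, {"travel": [0, 0, 0], "delta_rot": [0, 0, 7], "fingers": 1}, {"travel": [0, 0, 0], "delta_rot": [0, 0, 7], "fingers": 1}, {"travel": [0, 0, 0], "delta_rot": [0, 0, 7], "fingers": 1}, {"travel": [0, 0, 0], "delta_rot": [0, 0, 5], "fingers": 1}, {"travel": [0, 0, 0], "delta_rot": [0, 0, 5], "fingers": 1}, {"travel": [0, 0, 0], "delta_rot": [0, 0, 4], "fingers": 1}, {"travel": [0, 0, 0], "delta_rot": [0, 0, 0], "fingers": 1}, {"travel": [0, 0, 0], "delta_rot": [0, 0, 0], "fingers": 1}])

```text
clock: 6.82
eef_pos: [496.1, -324.7, 81.2]
eef_rot: [3.139, -0.002, -0.661]
wrist_force: [-0.8, -12.4, -2.2]
finger_gap: 13.8
```

```bash
python3 -c "
from h import *
s=manip.read_state();print(s['moment'],s['wrist_force'],s['eef_pos'],s['eef_rot'])"
```

```text
[-2.31126735  0.22682831  0.12425059] [ -0.77502031 -12.41690567  -2.16132261] [ 496.14554974 -324.69859037   81.17565965] [ 3.13949255e+00 -2.41340104e-03 -6.60847826e-01]
```

Call:
send_rows(plan=[{"travel": [0.8, 1, 0], "delta_rot": [0, 0, 2], "fingers": 1}, {"travel": [0, 0, 0], "delta_rot": [0, 0, 2], "fingers": 1}, {"travel": [0, 0, 0], "delta_rot": [0, 0, 0], "fingers": 1}])

```text
clock: 7.2
eef_pos: [496.2, -325.0, 81.2]
eef_rot: [3.141, -0.001, -0.731]
wrist_force: [-1.7, -6.3, 1.0]
finger_gap: 14.0
```

```bash
python3 -c "
from h import *
s=manip.read_state();print(s['moment'],s['wrist_force'],s['eef_pos'],s['eef_rot'])"
```

```text
[-1.20670429  0.38243517  0.35720463] [-1.66913612 -6.32313098  0.95499524] [ 496.1877701  -324.97145274   81.1600296 ] [ 3.14058043e+00 -9.93534086e-04 -7.31131560e-01]
```

Call:
send_rows(plan=[{"travel": [0, 0.7, 0], "delta_rot": [0, 0, 2], "fingers": 1}, {"travel": [0, 0, 0], "delta_rot": [0, 0, 2], "fingers": 1}, {"travel": [0, 0, 0], "delta_rot": [0, 0, 0], "fingers": 1}])

```text
clock: 7.58
eef_pos: [496.0, -324.8, 81.1]
eef_rot: [3.142, -0.0, -0.801]
wrist_force: [-0.4, -3.1, 3.0]
finger_gap: 14.9
```

```bash
python3 -c "
from h import *
s=manip.read_state();print(s['moment'],s['wrist_force'],s['eef_pos'],s['eef_rot'])
c=camera('top');save(c,'k3',(340,195,420,275),7)"
```

```text
[-0.51983625  0.02069076  0.34764077] [-0.35594672 -3.06657064  3.02087542] [ 495.96545325 -324.83030306   81.1127506 ] [ 3.14154112e+00 -4.42504518e-04 -8.00689353e-01]
```

The gap has grown to 14.9 mm and the moment has levelled off, so the wing is hard at its stop (1.12 rad turned). Release, let it spring back, then rise.

Call:
send_rows(plan=[{"travel": [0, 0, 0], "delta_rot": [0, 0, 0], "fingers": -0.5}, {"travel": [0, 0, 0], "delta_rot": [0, 0, 0], "fingers": -0.5}, {"travel": [0, 0, 0], "delta_rot": [0, 0, 0], "fingers": -0.5}, {"travel": [0, 0, 0], "delta_rot": [0, 0, 0], "fingers": -0.5}, {"travel": [0, 0, 0], "delta_rot": [0, 0, 0], "fingers": -0.5}, {"travel": [0, 0, -25], "delta_rot": [0, 0, 0], "fingers": -0.5}, {"travel": [0, 0, -40], "delta_rot": [0, 0, 0], "fingers": -0.5}, {"travel": [0, 0, -60], "delta_rot": [0, 0, 0], "fingers": -0.5}, {"travel": [0, 0, -60], "delta_rot": [0, 0, 0], "fingers": -0.5}, {"travel": [0, 0, -30], "delta_rot": [0, 0, 0], "fingers": -0.5}, {"travel": [0, 0, 0], "delta_rot": [0, 0, 0], "fingers": -0.5}])

```text
clock: 9.0
eef_pos: [496.3, -325.1, 298.2]
eef_rot: [-3.141, -0.004, -0.8]
wrist_force: [0.2, -0.9, -1.0]
finger_gap: 70.9
```

```bash
python3 -c "
from h import *
s=manip.read_state();print(s['joints'],s['eef_pos'],s['eef_rot'])
c=camera('scene');save(c,'k4',(130,195,230,295),6)"
```

```text
[-6.41617943e-01  3.53994420e-01  1.28037624e+00  2.01013180e-05
  1.50294479e+00  1.72935992e+00] [ 496.27333279 -325.05494403  298.21728161] [-3.14089747 -0.00422038 -0.80018432]
```

View pics/k4.png

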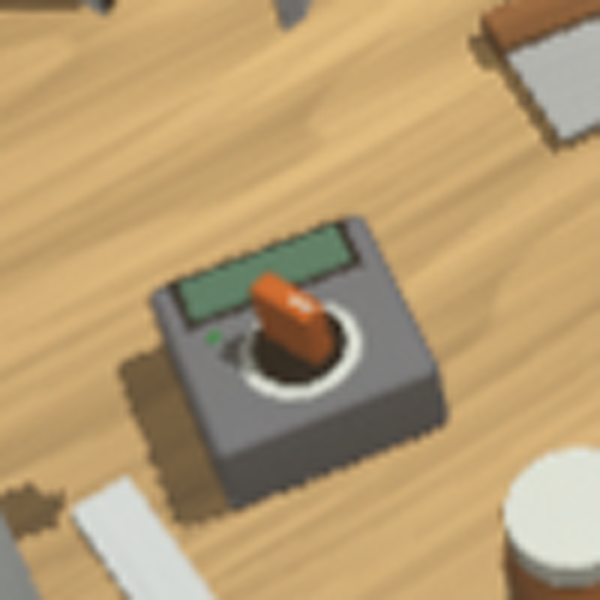

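The key is back at its rest angle in the crop at (295,315), and the box hasn't moved. Next I turn the tool to face the pen.

Call:
send_rows(plan=[{"travel": [0, 0, 0], "delta_rot": [0, 0, -10.4], "fingers": -0.5}, {"travel": [0, 0, 0], "delta_rot": [0, 0, -10.4], "fingers": -0.5}, {"travel": [0, 0, 0], "delta_rot": [0, 0, -10.4], "fingers": -0.5}, {"travel": [0, 0, 0], "delta_rot": [0, 0, -10.4], "fingers": -0.5}, {"travel": [0, 0, 0], "delta_rot": [0, 0, -10.4], "fingers": -0.5}, {"travel": [0, 0, 0], "delta_rot": [0, 0, -10.4], "fingers": -0.5}, {"travel": [0, 0, 0], "delta_rot": [0, 0, -10.4], "fingers": -0.5}, {"travel": [0, 0, 0], "delta_rot": [0, 0, -10.4], "fingers": -0.5}, {"travel": [0, 0, 0], "delta_rot": [0, 0, -10.4], "fingers": -0.5}, {"travel": [0, 0, 0], "delta_rot": [0, 0, -10.4], "fingers": -0.5}, {"travel": [0, 0, 0], "delta_rot": [0, 0, -10.4], "fingers": -0.5}, {"travel": [0, 0, 0], "delta_rot": [0, 0, -10.4], "fingers": -0.5}, {"travel": [0, 0, 0], "delta_rot": [0, 0, -10], "fingers": -0.5}, {"travel": [0, 0, 0], "delta_rot": [0, 0, 0], "fingers": -0.5}])

```text
clock: 10.8
eef_pos: [495.6, -324.6, 294.2]
eef_rot: [-3.139, -0.002, 1.551]
wrist_force: [-1.0, -0.4, 0.9]
finger_gap: 70.6
```

Call:
send_rows(plan=[{"travel": [46.3, -3.17, 0], "delta_rot": [0, 0, 0], "fingers": -0.5}, {"travel": [46.3, -3.17, 0], "delta_rot": [0, 0, 0], "fingers": -0.5}, {"travel": [46.3, -3.17, 0], "delta_rot": [0, 0, 0], "fingers": -0.5}, {"travel": [46.3, -3.17, 0], "delta_rot": [0, 0, 0], "fingers": -0.5}, {"travel": [46.3, -3.17, 0], "delta_rot": [0, 0, 0], "fingers": -0.5}, {"travel": [46.3, -3.17, 0], "delta_rot": [0, 0, 0], "fingers": -0.5}, {"travel": [46.3, -3.17, 0], "delta_rot": [0, 0, 0], "fingers": -0.5}, {"travel": [46.3, -3.17, 0], "delta_rot": [0, 0, 0], "fingers": -0.5}, {"travel": [46.3, -3.17, 0], "delta_rot": [0, 0, 0], "fingers": -0.5}, {"travel": [46.3, -3.17, 0], "delta_rot": [0, 0, 0], "fingers": -0.5}, {"travel": [46.3, -3.17, 0], "delta_rot": [0, 0, 0], "fingers": -0.5}, {"travel": [46.3, -3.17, 0], "delta_rot": [0, 0, 0], "fingers": -0.5}, {"travel": [46.3, -3.17, 0], "delta_rot": [0, 0, 0], "fingers": -0.5}, {"travel": [46.3, -3.17, 0], "delta_rot": [0, 0, 0], "fingers": -0.5}, {"travel": [0, 0, 0], "delta_rot": [0, 0, 0], "fingers": -0.5}, {"travel": [0, 0, 0], "delta_rot": [0, 0, 0], "fingers": -0.5}])

```text
clock: 12.8
eef_pos: [463.2, 323.7, 295.2]
eef_rot: [-3.141, 0.001, 1.55]
wrist_force: [0.2, 0.1, 0.0]
finger_gap: 70.4
```

Call:
send_rows(plan=[{"travel": [0, 0.8, 40], "delta_rot": [0, 0, 0], "fingers": -0.5}, {"travel": [0, 0, 40], "delta_rot": [0, 0, 0], "fingers": -0.5}, {"travel": [0, 0, 30], "delta_rot": [0, 0, 0], "fingers": -0.5}, {"travel": [0, 0, 20], "delta_rot": [0, 0, 0], "fingers": -0.5}, {"travel": [0, 0, 20], "delta_rot": [0, 0, 0], "fingers": -0.5}, {"travel": [0, 0, 15], "delta_rot": [0, 0, 0], "fingers": -0.5}, {"travel": [0, 0, 6], "delta_rot": [0, 0, 0], "fingers": -0.5}, {"travel": [0, 0, 0], "delta_rot": [0, 0, 0], "fingers": -0.5}, {"travel": [0, 0, 0], "delta_rot": [0, 0, 0], "fingers": 0.2}, {"travel": [0, 0, 0], "delta_rot": [0, 0, 0], "fingers": 1}, {"travel": [0, 0, 0], "delta_rot": [0, 0, 0], "fingers": 1}, {"travel": [0, 0, 0], "delta_rot": [0, 0, 0], "fingers": 1}, {"travel": [0, 0, 0], "delta_rot": [0, 0, 0], "fingers": 1}, {"travel": [0, 0, 0], "delta_rot": [0, 0, 0], "fingers": 1}, {"travel": [0, 0, 0], "delta_rot": [0, 0, 0], "fingers": 1}], grip_force=25)

```text
clock: 14.68
eef_pos: [464.1, 324.2, 125.0]
eef_rot: [-3.142, -0.0, 1.553]
wrist_force: [-0.6, 0.1, 0.3]
finger_gap: 26.1
```

```bash
python3 -c "
from h import *
s=manip.read_state();print(s['moment'],s['wrist_force'],s['eef_pos'],s['eef_rot'])"
```

```text
[ 0.0380785   0.05774878 -0.02752094] [-0.62782566  0.11009421  0.30700336] [464.11735797 324.15479646 124.97538396] [-3.14155340e+00 -9.86277771e-06  1.55253677e+00]
```

Call:
send_rows(plan=[{"travel": [0, 0, -8], "delta_rot": [0, 0, 0], "fingers": 1}, {"travel": [0, 0, -12], "delta_rot": [0, 0, 0], "fingers": 1}, {"travel": [0, 0, -15], "delta_rot": [0, 0, 0], "fingers": 1}, {"travel": [0, 0, -20], "delta_rot": [0, 0, 0], "fingers": 1}, {"travel": [0, 0, -25], "delta_rot": [0, 0, 0], "fingers": 1}, {"travel": [0, 0, -30], "delta_rot": [0, 0, 0], "fingers": 1}, {"travel": [0, 0, -30], "delta_rot": [0, 0, 0], "fingers": 1}, {"travel": [0, 0, 0], "delta_rot": [0, 0, 0], "fingers": 1}, {"travel": [0, 0, 0], "delta_rot": [0, 0, 0], "fingers": 1}])

```text
clock: 15.8
eef_pos: [463.8, 323.9, 264.1]
eef_rot: [-3.141, 0.001, 1.552]
wrist_force: [-0.0, -0.4, -1.8]
finger_gap: 25.7
```

```bash
python3 - <<'E'
from h import *
np.set_printoptions(precision=1,suppress=True)
s=manip.read_state();print(s['wrist_force'],s['eef_pos'],s['eef_rot'],s['finger_gap'])
c=camera('scene')
for t in ["gauge_tip","gauge","gauge_grip"]: print(t,[(tow(c,d["at"]),round(d["confidence"],2)) for d in tip_of(t,"scene")[:2]])
p=w2pix(c,s['eef_pos']-np.array([0,0,60]))
p=p.astype(int);print(p);save(c,'g5',(p[0]-45,p[1]-45,p[0]+45,p[1]+45),7)
m=c["z_map"];u,v=np.meshgrid(np.arange(560),np.arange(420))
P=pix2w(c,u.ravel(),v.ravel());k=(np.linalg.norm(P[:,:2]-s['eef_pos'][:2],axis=1)<25)&(P[:,2]>95)&(P[:,2]<195)
Q=P[k]; 
for a in range(95,195,10):
    q=Q[(Q[:,2]>=a)&(Q[:,2]<a+10)]; print(a,len(q),q.mean(0) if len(q) else '')
E
```

```text
[-0.  -0.4 -1.8] [463.8 323.9 264.1] [-3.1  0.   1.6] 25.716199794296607
gauge_tip []
gauge [(array([465.2, 326.3, 152.4]), 0.75)]
gauge_grip [(array([636.6, -25.7,  47.6]), 0.72), (array([465.6, 321.3, 266.9]), 0.68)]
[341 117]
95 0 
105 0 
115 0 
125 0 
135 0 
145 0 
155 6 [465.9 322.  160.2]
165 7 [470.8 321.3 171.3]
175 18 [468.9 318.4 179.5]
185 20 [469.5 319.1 190.2]
```

View pics/g5.png

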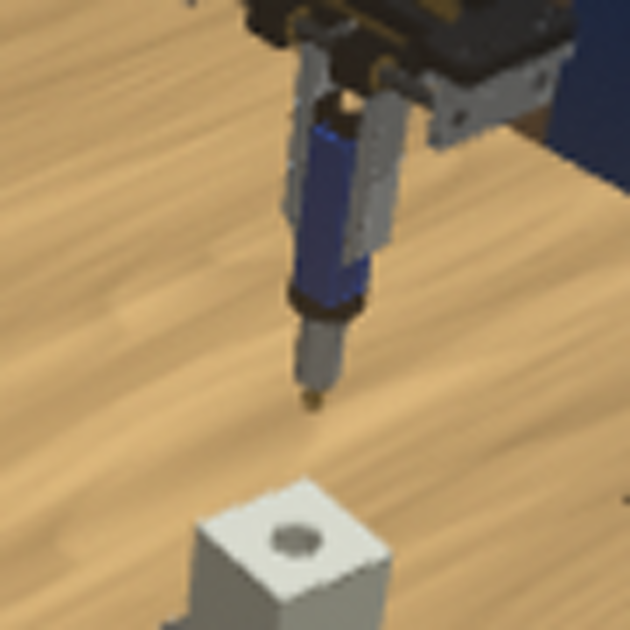

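The pen is clear of the holder and hangs straight between the fingers. Its tip is at crop (312,405), full-picture (340.6,130). Now I tilt it to the tray's slope.

Call:
send_rows(plan=[{"travel": [0, 0, 0], "delta_rot": [0, 0, -3.6], "fingers": 1}, {"travel": [0, 0, 0], "delta_rot": [-5, 0, 0], "fingers": 1}, {"travel": [0, 0, 0], "delta_rot": [-5, 0, 0], "fingers": 1}, {"travel": [0, 0, 0], "delta_rot": [-4.9, 0, 0], "fingers": 1}, {"travel": [0, 0, 0], "delta_rot": [0, 0, 0], "fingers": 1}, {"travel": [0, 0, 0], "delta_rot": [0, 0, 0], "fingers": 1}])

```text
clock: 16.75
eef_pos: [464.2, 324.1, 264.8]
eef_rot: [2.884, 0.0, 1.615]
wrist_force: [-0.1, 1.3, -0.8]
finger_gap: 26.0
```

```bash
cat >> h.py <<'E'
def go(target):
    s=manip.read_state(); M=R.from_euler("xyz",s["eef_rot"]).as_matrix()
    print("z",M[:,2],"pos",s["eef_pos"],"travel",M.T@(np.array(target)-s["eef_pos"]),"F",s["wrist_force"],"Fz tool",M[:,2]@s["wrist_force"])
A=.045; N=np.array([-np.sin(.26)*np.cos(A),-np.sin(.26)*np.sin(A),np.cos(.26)]); SPOT=np.array([620,7,49.5])
E
python3 - <<'E'
from h import *
np.set_printoptions(precision=3,suppress=True)
c=camera("scene"); print("pred tip before",w2pix(c,np.array([463.8,323.9,154.1])),"seen 340.6,129.9 (end slightly lower)")
print(N); go(SPOT+135*N)
E
```

```text
pred tip before [339.764 130.153] seen 340.6,129.9 (end slightly lower)
[-0.257 -0.012  0.966]
z [ 0.255  0.011 -0.967] pos [464.385 324.098 264.809] travel [-323.685   81.492  109.35 ] F [-0.666 -0.105 -1.754] Fz tool 1.5242764098936639
```

Call:
send_rows(plan=[{"travel": [-40.5, 10.2, 0], "delta_rot": [0, 0, 0], "fingers": 1}, {"travel": [-40.5, 10.2, 0], "delta_rot": [0, 0, 0], "fingers": 1}, {"travel": [-40.5, 10.2, 0], "delta_rot": [0, 0, 0], "fingers": 1}, {"travel": [-40.5, 10.2, 0], "delta_rot": [0, 0, 0], "fingers": 1}, {"travel": [-40.5, 10.2, 14], "delta_rot": [0, 0, 0], "fingers": 1}, {"travel": [-40.5, 10.2, 20], "delta_rot": [0, 0, 0], "fingers": 1}, {"travel": [-40.5, 10.2, 25], "delta_rot": [0, 0, 0], "fingers": 1}, {"travel": [-40.2, 10.1, 25], "delta_rot": [0, 0, 0], "fingers": 1}, {"travel": [0, 0, 15], "delta_rot": [0, 0, 0], "fingers": 1}, {"travel": [0, 0, 10], "delta_rot": [0, 0, 0], "fingers": 1}, {"travel": [0, 0, 0], "delta_rot": [0, 0, 0], "fingers": 1}, {"travel": [0, 0, 0], "delta_rot": [0, 0, 0], "fingers": 1}, {"travel": [0, 0, 0], "delta_rot": [0, 0, 0], "fingers": 1}])

```text
clock: 18.42
eef_pos: [585.3, 6.0, 181.3]
eef_rot: [2.88, 0.0, 1.616]
wrist_force: [-0.0, -0.3, -0.7]
finger_gap: 26.0
```

```bash
python3 - <<'E'
from h import *
np.set_printoptions(precision=3,suppress=True)
go(SPOT+135*N)
for _ in range(4):
    c=camera("scene"); s=manip.read_state(); print(s["wrist_force"],-(N@s["wrist_force"]))
M=R.from_euler("xyz",s["eef_rot"]).as_matrix(); t=s["eef_pos"]+110*M[:,2]
print("pred tip",t,w2pix(c,t),"spot",w2pix(c,SPOT))
for n in ["gauge_tip","spot"]: print(n,[(tow(c,d["at"]),round(d["confidence"],2)) for d in tip_of(n,"scene")[:2]])
p=w2pix(c,t).astype(int); save(c,"t6",(p[0]-45,p[1]-55,p[0]+45,p[1]+35),7); print(p-[45,55],s["clock"])
E
```

```text
z [ 0.258  0.012 -0.966] pos [585.345   5.972 181.337] travel [-0.532 -0.393  1.317] F [-0.016 -0.251 -0.727] Fz tool 0.6955384515752846
[ 0.027 -0.256 -1.514] 1.466566985986108
[ 0.001  0.546 -1.337] 1.298830115437883
[-0.529  0.654 -2.135] 1.9344591479493256
[-0.17   0.075 -1.417] 1.3264498571704173
pred tip [613.551   6.88   74.579] [296.674 216.47 ] spot [297.845 223.322]
gauge_tip []
spot [(array([621.689,   8.46 ,  50.342]), 0.72)]
[251 161] 18.625
```

View pics/t6.png

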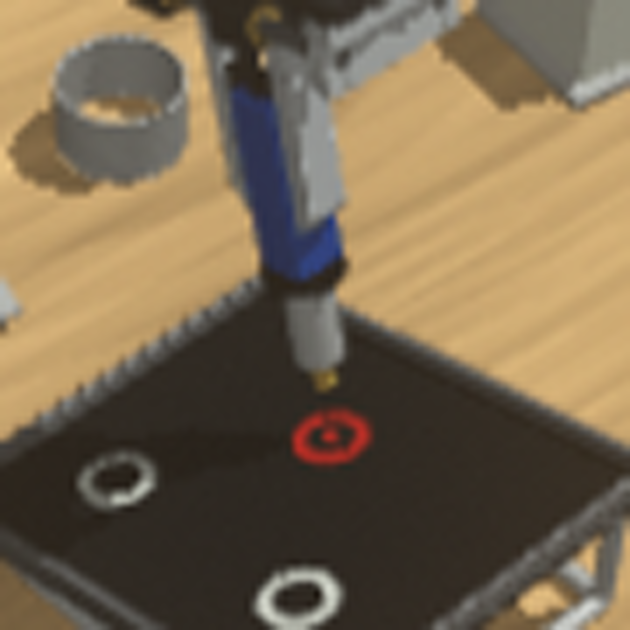

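Tip at crop (325,388) and ring centre at (331,437), both within about half a pixel of the prediction. I advance along the pen's axis to about 4 mm off.

Call:
send_rows(plan=[{"travel": [-0.5, -0.4, 8], "delta_rot": [0, 0, 0], "fingers": 1}, {"travel": [0, 0, 7], "delta_rot": [0, 0, 0], "fingers": 1}, {"travel": [0, 0, 5], "delta_rot": [0, 0, 0], "fingers": 1}, {"travel": [0, 0, 2], "delta_rot": [0, 0, 0], "fingers": 1}, {"travel": [0, 0, 0], "delta_rot": [0, 0, 0], "fingers": 1}, {"travel": [0, 0, 0], "delta_rot": [0, 0, 0], "fingers": 1}, {"travel": [0, 0, 0], "delta_rot": [0, 0, 0], "fingers": 1}])

```text
clock: 19.6
eef_pos: [590.6, 5.3, 159.4]
eef_rot: [2.881, 0.0, 1.615]
wrist_force: [-0.9, -0.1, -1.6]
finger_gap: 25.6
```

```bash
cat > f.py <<'E'
from h import *
np.set_printoptions(precision=2,suppress=True)
f=[];p=[];l=[]
for _ in range(8):
    camera("scene"); s=manip.read_state(); f.append(-(N@s["wrist_force"])); l.append(s["wrist_force"]+N*f[-1]); p.append(s["eef_pos"])
M=R.from_euler("xyz",s["eef_rot"]).as_matrix(); t=np.mean(p,0)+110*M[:,2]
print("axial",np.mean(f),"+-",np.std(f)/8**.5,"lateral",np.mean(l,0),"tip(unpushed) height over spot",N@(t-SPOT),"lateral",t-SPOT-N*(N@(t-SPOT)),"ang err deg",np.degrees(np.arccos(-M[:,2]@N)),s["clock"],s["finger_gap"])
E
python3 f.py
```

```text
axial 1.0038087811569345 +- 0.1840383943498815 lateral [-0.7  -0.16 -0.19] tip(unpushed) height over spot 3.6845966844137585 lateral [-0.26 -0.44 -0.07] ang err deg 0.008049195106337744 20.0 26.11100879666201
```

Call:
send_rows(plan=[{"travel": [0, 0, 2], "delta_rot": [0, 0, 0], "fingers": 1}, {"travel": [0, 0, 2], "delta_rot": [0, 0, 0], "fingers": 1}, {"travel": [0, 0, 2], "delta_rot": [0, 0, 0], "fingers": 1}, {"travel": [0, 0, 0], "delta_rot": [0, 0, 0], "fingers": 1}, {"travel": [0, 0, 0], "delta_rot": [0, 0, 0], "fingers": 1}, {"travel": [0, 0, 0], "delta_rot": [0, 0, 0], "fingers": 1}])

```text
clock: 20.75
eef_pos: [592.0, 5.3, 153.5]
eef_rot: [2.881, 0.0, 1.615]
wrist_force: [-1.0, 0.8, 0.7]
finger_gap: 25.7
```

```bash
python3 f.py
```

```text
axial -0.5184887615147651 +- 0.10500123170059245 lateral [-0.76  0.03 -0.2 ] tip(unpushed) height over spot -2.3568703283377133 lateral [-0.28 -0.45 -0.08] ang err deg 0.009774219934920144 21.15 25.883664989022318
```

Call:
send_rows(plan=[{"travel": [0, 0, 1.2], "delta_rot": [0, 0, 0], "fingers": 1}, {"travel": [0, 0, 1.2], "delta_rot": [0, 0, 0], "fingers": 1}, {"travel": [0, 0, 1], "delta_rot": [0, 0, 0], "fingers": 1}, {"travel": [0, 0, 0], "delta_rot": [0, 0, 0], "fingers": 1}, {"travel": [0, 0, 0], "delta_rot": [0, 0, 0], "fingers": 1}, {"travel": [0, 0, 0], "delta_rot": [0, 0, 0], "fingers": 1}])

```text
clock: 21.9
eef_pos: [592.9, 5.4, 150.2]
eef_rot: [2.881, 0.0, 1.615]
wrist_force: [-1.5, -0.2, 1.8]
finger_gap: 26.0
```

```bash
cat >> f.py <<'E'
c=camera("scene"); p=w2pix(c,SPOT).astype(int); save(c,"fin",(p[0]-40,p[1]-55,p[0]+40,p[1]+25),8); print(p-[40,55],w2pix(c,SPOT))
E
python3 f.py
```

```text
axial -1.6925848453262562 +- 0.11084214977372109 lateral [-0.5   0.02 -0.13] tip(unpushed) height over spot -5.77650354593945 lateral [-0.29 -0.46 -0.08] ang err deg 0.006560926344105471 22.3 25.99256849988281
[257 168] [297.84 223.32]
```

View pics/fin.png

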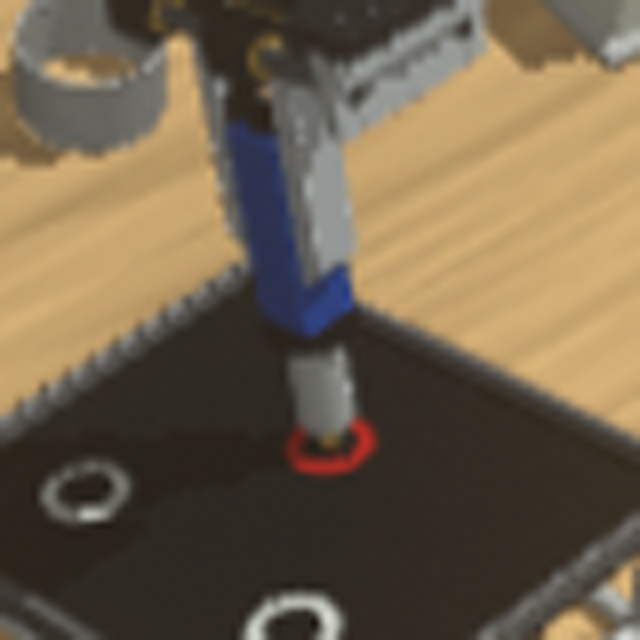

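The brass tip is inside the red ring, near its centre at crop (330,440). Force suggests about 6.6 mm pushed in and geometry about 5.8 mm, so it is close to half-way. Handing in.

```bash
python3 -c "
from h import *
print(manip.sign_off())"
```

```text
the job is handed in; nothing more can be done
None
```

I zeroed the gauge, and the arm is now holding the pen gauge on the red-ringed spot with its tip about half-way in. The job was handed in at about 22 s of the 61 s allowed.

- **Key:** I turned it 1.12 rad clockwise. Near the end the turning moment levelled off and the fingers opened slightly, which showed it was at its stop. After I let go, the picture showed it back at its rest angle, with the box unmoved.
- **Pen position:** The last picture shows the brass tip at about the centre of the ring. By calculation it is about 0.5 mm off centre. The pen is within 0.01° of the tray angle I aimed for. That angle uses the given 0.26 rad slope, and my own measurement of the tray gave 0.255.
- **Tip pressure:** Two checks disagreed slightly. Position gives about 5.8 mm pushed in. The axial force, about 2.9 N after allowing for the pen's weight, gives about 6.6 mm. Both are close to the 6 mm half-way point, so I left it there.
- **Other things on the bench:** My moves kept clear of them, and I saw no unexpected forces. I did not measure their positions again at the end.

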